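# Pry the wire clip off the bonsai turntable's spindle

### The job

Take the red hooked pick from its rest, hook its tip behind the brass spring clip that holds the turntable's disc down, and draw the clip out of the spindle groove, leaving it lying flat on the disc; then put the pick back on its rest as it was. Feel your way: let the hook only touch the disc lightly (a few newtons) and pull gently, touch the clip with nothing but the pick, and do not disturb the gem jar, the toy lighthouse or the tin.

Things in the scene. Friction and masses are not known exactly. Their poses are not given: they have to be found in the camera images.
- turntable: bonsai turntable, fixed to the bench: green foot (radius 50 mm) and column carrying a bright round disc (radius 70 mm) whose flat upper face is 150 mm above the bench; a rim 4 mm wide stands 2 mm above that face. Origin: on the axis at bench level, z up.
- spindle (a point): centre of the disc's upper face, on the spindle axis. From here up: washer of radius 12 mm to 2.5 mm; groove neck of radius 8 mm from 2.5 to 8 mm; cap of radius 11 mm from 8 to 14 mm (top of the spindle).
- clip: brass-coloured spring clip of round 4 mm wire, a hairpin 35 mm long, 28 mm wide, 4 mm thick, lying flat on the washer in the spindle groove, turned differently each time. Origin: underside, on the spindle axis when seated, 2.5 mm above the disc face. x axis: from the closed bow to the open leg ends. The legs pinch the neck by spring force.
- clip_eye (a point): middle of the clip's thickness above its origin (2 mm), same axes; on the spindle axis when seated. The clip comes off only along its own -x, bow leading: it snaps over the neck with a pull of about 8 N (5 to 12 N) in the first 6 mm; after some 20 mm it is off the washer and drops to the disc.
- pick_grip (a point): place to grip the hooked pick (90 g), on the axis of its red handle: 20 mm wide (y), 16 mm high (z up), from x = -70 to +38 mm; x points to the hook. From a slotted nose plate a 4 mm steel rod runs on level and bends square down at x = +56 mm. The rod is clamped at another height each time: its round tip ends 35 to 55 mm below the handle's axis. Feel for it.
- pick: the hooked pick; its origin is the same point as point pick_grip, with the same axes.
- rest_seat (a point): where pick_grip lies when the pick is on its wooden rest (fixed), 64 mm above the bench; x axis to the hook. Foot 115 x 70 mm, 12 mm high; two uprights at x = -55 and +32 mm, 8 mm thick, leave the handle free from x = -51 to +28 mm; they have flat notches 26 mm wide, floor 56 mm and cheeks 71 mm above the bench.
- jar_mid (a point): middle of the jar of blue gems, radius 31 mm, 90 mm high; it stands loose on the bench.
- lighthouse_mid (a point): middle of the cream toy lighthouse, radius 23 mm, 82 mm high; it stands loose on the bench.
- tin_mid (a point): middle of the blue and grey round tin, radius 35 mm, 36 mm high; it stands loose on the bench.
- clip_bow (a point): middle of the clip's bow (wire centre), 23.5 mm from its origin along -x; the bow is straight for 3.5 mm either side. Between the bow's inner edge (-21.5 mm) and the washer (-12 mm) is an open window 9.5 mm long and about 16 mm wide for the hook. Under the seated bow there are 2.5 mm of air down to the disc, so the hook must reach almost to the disc to hold.

How it is judged (in metres and radians):
On the way, in this order (a step that is already met when the one before it is completed fails the run):
1. the pick is lifted off its rest, held in the fingers (distance between pick_grip and rest_seat above 0.03 m and contact force between the fingers and pick above 1 N), for 0.2 s.
2. the held pick pulls on the clip with more than 3 N while the clip still sits in its groove (contact force between pick and clip above 3 N and horizontal distance between clip_eye and spindle below 0.008 m and contact force between the fingers and pick above 1 N), for 0.02 s.
3. the clip is drawn clear of the spindle, more than 18 mm from its seat (horizontal distance between clip_eye and spindle above 0.018 m), for 0.1 s.
At the end, for the whole second after the job is handed in: the clip lies flat (within 0.2 rad) and still on the turntable's disc, its eye more than 18 mm and less than 60 mm from the spindle axis; the pick lies still on its rest, hook down (within 0.2 rad), its grip point within 20 mm of the seat (horizontal distance between clip_eye and spindle between 0.018 and 0.06 m and z of clip_eye in the frame of turntable between 0.149 and 0.156 m and angle between each of clip, pick's own z axis and vertical below 0.2 rad and linear speed of each of clip, pick below 0.02 m/s and distance between pick_grip and rest_seat below 0.02 m); the robot touches nothing.
It fails at once if the pick presses on the turntable with more than 8 N (contact force between pick and turntable above 8 N).
It fails at once if the pick loads the clip with more than 20 N (contact force between pick and clip above 20 N).
It fails at once if the robot touches the clip (contact force between any of the fingers, the arm and clip above 0.5 N).
It fails at once if the clip is lost off the disc (z of clip_eye in the frame of turntable below 0.14 m).
It fails at once if the gem jar, the lighthouse or the tin is moved by more than 20 mm (distance of any of jar_mid, lighthouse_mid, tin_mid from where it was at the start of the episode above 0.02 m).
It also fails if it takes over 61 s, if anything falls off the work surface, if the arm or the gripper's body presses on something with over 40 N, if the wrist force passes 120 N, or if a joint passes its speed limit or range.

### The arm

A 6-joint arm with a two-finger parallel gripper is mounted at the origin on the work surface; the furniture and walls round the work are solid. World frame = base frame: x ahead of the robot, y to its left, z up, the work surface at z = 0. Lengths are in mm, angles in rad, forces in N, time in s.
With the tool pointing down it reaches from about 275 to 1000 mm from the base axis. Payload 8.4 kg.
Tool frame: the origin (TCP) lies midway between the tips of the shut fingers; the grasp point (between the pads) lies 19 mm behind it; z points along the fingers, y is the line along which they close (so a half turn about z gives the same grasp; the last joint's range is limited). The gripper opens to 85 mm and grips with 20 to 120 N. Pads are 22 mm wide; open, the fingers measure 114 mm over their backs; the gripper's body (76 mm by 85 mm) begins 54 mm behind the grasp point. The pads swing forward as they close: fully open they stand 13 mm farther back than shut.
Start: joints at [-1.296, 0.353, 1.633, -0, 1.155, -0.002], TCP at [170.798, -601.212, 231.281] pointing down, gripper open.
Joint ranges: [-2.63, 2.63], [-0.92, 2.1], [0.06, 2.66], [-1.3, 4.44], [0, 2.69], [-3.02, 3.02]. Speed limits (rad/s): [2.22, 2.22, 2.79, 3.14, 3.14, 3.14].

### API

Orientations are given as [roll, pitch, yaw] about the fixed x, y, z axes, in that order (R = Rz(yaw) Ry(pitch) Rx(roll)).
In Python, from rig import monitor, imaging, r gives the robot as it stands.
- The arm moves only by the tool drive_tool, never from a script. Its argument "plan" is a list of rows, each an object of numbers: "x", "y", "z": the shift along the tool's x, y, z in units of 50 mm (1.0 is 50 mm); "ax", "ay", "az": the turn, a rotation vector about the tool's x, y, z in units of 6 degrees (1.0 is 6 degrees); "hand": the finger opening in mm, from 0 to 85.4. In form: [{"x": .., "y": .., "z": .., "ax": .., "ay": .., "az": .., "hand": ..}, ...]. A call has 1 to 8 rows; each row is the pose to reach, as a shift and turn from the pose commanded when the call began, along the tool's axes at that moment; what a row does not reach only later rows make up. A row lasts 1/10 s, in which the tool goes at most 50 mm and 8.59 degrees, less where a joint would pass 70% of its speed; a pose out of reach is approached as far as the arm can. A call with a gripper value outside its range is refused whole. The fingers move at their own pace and stop on an object; "grip_force" is the grip in N (left out, the last holds). Time passes only in rows, so rows that repeat a pose let the fingers close. It gives the time, the measured TCP pose, the force, the opening and the grip force at its end, in the units of the state.
- monitor.sense(): the state, without advancing time (a new reading comes with each control period).
- imaging.grab_frame(name): name is "scene" or "side" or "wrist"; returns the picture (384x512x3 uint8, red, green, blue); there is no depth.
- imaging.camera_info(name): a dict with "mtx" (3x3 intrinsics, pixels), "R" (3x3) and "t" (3): a world point X has camera coordinates R X + t. Camera axes: x right, y down, z forward; pixel columns grow to the right and rows downward; lengths in mm; the calibration is good to about 2 mm. A picture is of the moment at which its call begins: read the wrist's pose just before it. camera_info takes no time and is no camera call; for the wrist camera it gives the pose at the moment of the call.
- r.sign_off(): hands the job in; it is judged then, once.
The state is a dict: "clock": time; "qpos": joint angles; "qvel": joint speeds; "joint_efforts": joint torques, N m; "eef_pos": TCP position; "tcp_rot": TCP orientation; "contact_force": force on the tool from outside, world axes, zero at the start; "wrist_torque": the same for the moment, N m; "opening": opening from 0.0 (shut) to 1.0 (fully open); "grasp_force": force on a finger pad.
Only numpy, scipy, OpenCV 4.12 (cv2) and the standard library are available. Lean on these libraries where they do the work, as an engineer would, in place of code of your own. Each camera call takes 0.05 s, during which the arm holds its last target. There are 200 camera calls.

## Working session

There is one attempt and no reset: what is moved stays moved. The work goes in short steps, Python scripts to look and compute and a tool call to move; the robot and the scene stay as the last step left them, time stands still between calls to the robot, and variables do not carry over. Pictures are saved under pics/ and viewed, at most 10 in all, crops included, and the job is handed in when it is done.

Besides the shell and the picture viewer there is one more tool, called after "Emit:" as name(argument=value, ...), one argument or row to a line, values as JSON. drive_tool: Moves the arm, as the interface text tells. Its arguments: {"type":"object","properties":{"plan":{"type":"array","items":{"type":"object","properties":{"x":{"type":"number"},"y":{"type":"number"},"z":{"type":"number"},"ax":{"type":"number"},"ay":{"type":"number"},"az":{"type":"number"},"hand":{"type":"number"}}}},"grip_force":{"type":"number"}},"required":["plan"]}

```bash
mkdir -p pics; ls
python3 - <<'E'
from rig import monitor, imaging, r
import cv2,numpy as np
print(monitor.sense())
a=[imaging.grab_frame(n) for n in("scene","side")]
for n,i in zip(("scene","side"),a):
    cv2.imwrite(f"pics/{n}0.png",i[:,:,::-1]); c=imaging.camera_info(n); print(n,c)
cv2.imwrite("pics/both.png",cv2.resize(np.vstack(a)[:,:,::-1],None,fx=.78,fy=.78))
E
```

```text
pics
{'clock': 0.0, 'qpos': array([-1.29641078e+00,  3.53639241e-01,  1.63414843e+00, -1.04817402e-07,
        1.15520973e+00, -2.38076157e-03]), 'qvel': array([ 0.00077624, -0.0009749 , -0.00031003, -0.00054777, -0.00127005,
        0.00153683]), 'joint_efforts': array([ 2.02192918e-03, -6.05242467e+01, -3.42078459e+01, -5.23826964e-05,
        9.39732447e-03, -5.00582274e-06]), 'eef_pos': array([ 170.6584848 , -600.74251233,  230.56113413]), 'tcp_rot': array([-3.14018791e+00, -3.24852060e-06,  2.76766353e-01]), 'contact_force': array([ 0.08524202, -0.04141532,  0.54413775]), 'wrist_torque': array([-0.01878984, -0.0470631 , -0.03267749]), 'grasp_force': 0.0, 'opening': 0.999233460980917}
scene {'mtx': array([[413.98228881,   0.        , 259.05644779],
       [  0.        , 413.98228881, 191.18120048],
       [  0.        ,   0.        ,   1.        ]]), 'R': array([[ 0.52533472, -0.85074941, -0.01577546],
       [-0.34656022, -0.19699373, -0.91710931],
       [ 0.77712254,  0.48725651, -0.39832355]]), 't': array([-334.67507531,  230.53782493,  775.09780998])}
side {'mtx': array([[386.18292734,   0.        , 255.26504843],
       [  0.        , 386.18292734, 188.91866603],
       [  0.        ,   0.        ,   1.        ]]), 'R': array([[-9.88995614e-01, -1.47943411e-01,  6.50789701e-04],
       [-5.91253479e-02,  3.91210559e-01, -9.18399963e-01],
       [ 1.35616627e-01, -9.08332013e-01, -3.95652732e-01]]), 't': array([414.73597929, 204.67150585, 881.62515995])}
```

View pics/scene0.png

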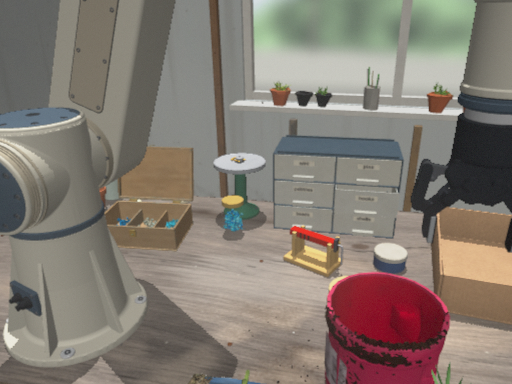

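View pics/side0.png

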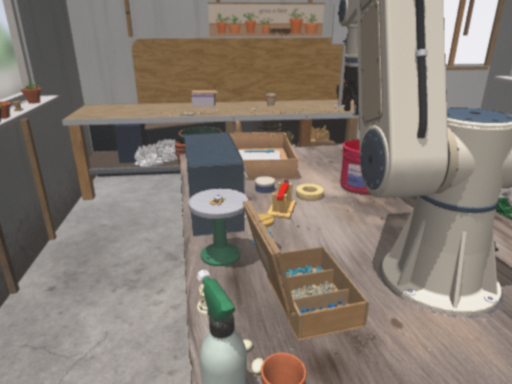

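The scene view shows the disc at about (240,162), jar (233,213), red pick on its rest (315,237) and tin (390,258). The side view shows the disc at (218,203) and the pick at (283,193). Next I measure these and crop the details.

```bash
cat > h.py <<'E'
import numpy as np,cv2
from rig import monitor,imaging,r
def ray(c,u,z):
    d=c["R"].T@np.linalg.inv(c["mtx"])@[u[0],u[1],1.]; o=-c["R"].T@c["t"]
    return o+d*(z-o[2])/d[2]
def proj(c,X):
    p=c["mtx"]@(c["R"]@np.asarray(X,float)+c["t"]); return p[:2]/p[2]
E
python3 - <<'E'
from h import *
s=imaging.camera_info("scene"); d=imaging.camera_info("side")
print("disc",ray(s,(240,162),150),ray(d,(218,203),150))
print("jar base",ray(s,(233,228),0),"tin top",ray(s,(390,251),36))
print("lh?",ray(d,(205,312),0),"tape",ray(d,(310,191),10))
for n,c in(("scene",s),("side",d)):
    im=cv2.imread(f"pics/{n}0.png").astype(int)
    m=(im[:,:,2]>130)&(im[:,:,1]<60)&(im[:,:,0]<60)
    x0,x1,y0,y1=(280,350,215,260) if n=="scene" else (265,300,175,215)
    ys,xs=np.nonzero(m[y0:y1,x0:x1]);P=np.c_[xs+x0,ys+y0].astype(float)
    mu=P.mean(0);v=np.linalg.svd(P-mu,full_matrices=False)[2][0];t=(P-mu)@v
    print(n,mu,len(P),[ray(c,mu+v*q,68) for q in(t.min(),0,t.max())])
a=cv2.imread("pics/scene0.png");b=cv2.imread("pics/side0.png")
A=[cv2.resize(a[145:180,205:275],(400,200),interpolation=3),cv2.resize(a[215:285,270:410],(400,200),interpolation=3),cv2.resize(b[185:220,183:253],(400,200),interpolation=3),cv2.resize(b[165:235,220:360],(400,200),interpolation=3)]
cv2.imwrite("pics/c1.png",np.vstack([np.hstack(A[:2]),np.hstack(A[2:])]))
E
```

```text
disc [505.30112059 -24.85064271 150.        ] [508.84092282 -10.19801088 150.        ]
jar base [420.20449688 -54.37054672   0.        ] tin top [ 451.65357337 -447.4433006    36.        ]
lh? [494.03270888 186.38958944   0.        ] tape [ 296.30080189 -436.80692849   10.        ]
scene [313.38545455 235.89454545] 275 [array([ 384.0343369, -242.5085018,   68.       ]), array([ 376.90130544, -299.93884292,   68.        ]), array([ 370.96436086, -347.73910207,   68.        ])]
side [282.35294118 191.02352941] 85 [array([ 373.46005966, -354.92649285,   68.        ]), array([ 379.80814985, -289.84321044,   68.        ]), array([ 385.74044586, -229.02282424,   68.        ])]
```

View pics/c1.png

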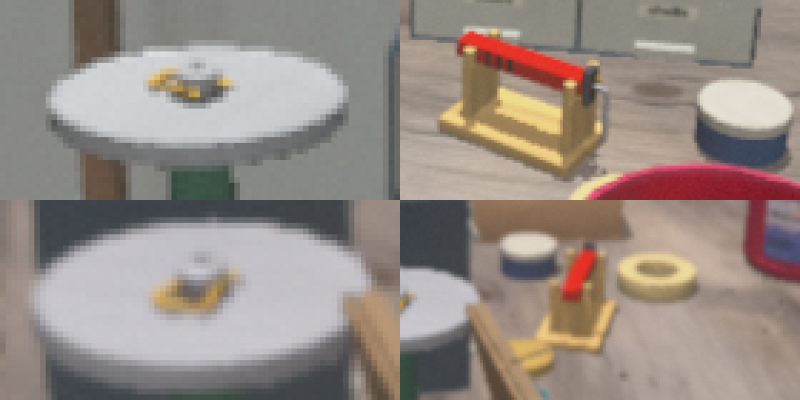

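Crops: the clip's bow faces lower left in the scene crop. The pick's hook end points to -y, and the tin stands beyond the rest. I'll check the wrist camera's geometry, then move close.

Run:
```python
from h import *
from scipy.spatial.transform import Rotation as Ro
st=monitor.sense();c=imaging.camera_info("wrist")
T=Ro.from_euler("xyz",st["tcp_rot"]).as_matrix()
o=-c["R"].T@c["t"]
print(c["mtx"],"pos in tool",T.T@(o-st["eef_pos"]),"axes in tool",T.T@c["R"].T)
print(T, st["clock"])
for P in [(376,-311,300),(507,-18,380)]: print(T.T@(np.array(P)-st["eef_pos"])/50)
```

```text
[[272.5504491    0.         253.4058628 ]
 [  0.         272.5504491  194.17189428]
 [  0.           0.           1.        ]] pos in tool [  75.99158516    0.36749024 -142.49112673] axes in tool [[ 4.26109526e-04 -9.55734824e-01 -2.94229103e-01]
 [ 9.99999763e-01  2.48326469e-04  6.41592450e-04]
 [-5.40127373e-04 -2.94229307e-01  9.55734703e-01]]
[[ 9.61942761e-01  2.73250800e-01 -3.52950815e-04]
 [ 2.73251028e-01 -9.61941997e-01  1.21215503e-03]
 [-8.29588018e-06 -1.26246793e-03 -9.99999203e-01]] 0.1
[ 5.53417659 -4.45492888 -1.38185359]
[ 9.65570437 -9.37801184 -2.97567382]
```

Emit:
drive_tool(
  plan=[
    {"x": 8.45, "y": -9.38, "z": -0.5, "hand": 60},
    {"x": 8.45, "y": -9.38, "z": -0.5, "hand": 60},
    {"x": 8.45, "y": -9.38, "z": -0.5, "hand": 60},
    {"x": 8.45, "y": -9.38, "z": -0.5, "hand": 60},
    {"x": 8.45, "y": -9.38, "z": -0.5, "hand": 60},
    {"x": 8.45, "y": -9.38, "z": -0.5, "hand": 60},
    {"x": 8.45, "y": -9.38, "z": -0.5, "hand": 60},
    {"x": 8.45, "y": -9.38, "z": -0.5, "hand": 60},
  ],
)

```text
invalid input
```

Run:
```python
from h import *
from scipy.spatial.transform import Rotation as Ro
st=monitor.sense();T=Ro.from_euler("xyz",st["tcp_rot"]).as_matrix()
im=imaging.grab_frame("wrist");np.save("w1",im)
print(st["clock"],st["eef_pos"],st["tcp_rot"],T.T@(np.array([449,-34,255])-st["eef_pos"])/50)
```

```text
0.1 [ 170.6632021  -600.79638019  230.62846091] [-3.14033019e+00  8.29588018e-06  2.76771065e-01] [ 8.45243118 -9.38400516 -0.47565428]
```

Emit:
drive_tool(
  plan=[
    {"x": 0.6, "y": -0.7, "z": -0.1, "ax": 0, "ay": 0, "az": 0, "hand": 60},
    {"x": 1.2, "y": -1.4, "z": -0.1, "ax": 0, "ay": 0, "az": 0, "hand": 60},
    {"x": 1.8, "y": -2.1, "z": -0.2, "ax": 0, "ay": 0, "az": 0, "hand": 60},
    {"x": 2.4, "y": -2.8, "z": -0.2, "ax": 0, "ay": 0, "az": 0, "hand": 60},
    {"x": 3.0, "y": -3.4, "z": -0.3, "ax": 0, "ay": 0, "az": 0, "hand": 60},
    {"x": 3.6, "y": -4.1, "z": -0.3, "ax": 0, "ay": 0, "az": 0, "hand": 60},
    {"x": 4.2, "y": -4.7, "z": -0.4, "ax": 0, "ay": 0, "az": 0, "hand": 60},
    {"x": 4.8, "y": -5.3, "z": -0.4, "ax": 0, "ay": 0, "az": 0, "hand": 60},
  ],
)

```text
clock: 0.95
eef_pos: [329.8, -279.2, 251.8]
tcp_rot: [3.141, -0.001, 0.277]
contact_force: [1.1, 0.1, -0.9]
opening: 0.7
grasp_force: 0.0
```

Emit:
drive_tool(
  plan=[
    {"x": 0.6, "y": -0.7, "z": 0, "ax": 0, "ay": 0, "az": 0, "hand": 60},
    {"x": 1.2, "y": -1.4, "z": 0, "ax": 0, "ay": 0, "az": 0, "hand": 60},
    {"x": 1.8, "y": -2.1, "z": 0, "ax": 0, "ay": 0, "az": 0, "hand": 60},
    {"x": 2.4, "y": -2.8, "z": 0, "ax": 0, "ay": 0, "az": 0, "hand": 60},
    {"x": 3.0, "y": -3.4, "z": 0, "ax": 0, "ay": 0, "az": 0, "hand": 60},
    {"x": 3.65, "y": -4.1, "z": 0, "ax": 0, "ay": 0, "az": 0, "hand": 60},
    {"x": 3.65, "y": -4.1, "z": 0, "ax": 0, "ay": 0, "az": 0, "hand": 60},
  ],
)

```text
clock: 1.65
eef_pos: [450.8, -29.3, 251.4]
tcp_rot: [-3.141, -0.002, 0.281]
contact_force: [0.7, -0.1, -0.3]
opening: 0.699
grasp_force: 0.0
```

Run:
```python
from h import *
c=imaging.camera_info("wrist");st=monitor.sense()
im=imaging.grab_frame("wrist")
np.savez("w1",im=im,**c)
print(st["clock"],st["eef_pos"],st["tcp_rot"],proj(c,(507,-18,150)))
cv2.imwrite("pics/w1.png",im[:,:,::-1])
```

```text
1.65 [450.77769686 -29.32115681 251.37659479] [-3.14055044e+00 -1.64711236e-03  2.81449508e-01] [258.34216897 132.95972011]
```

View pics/w1.png

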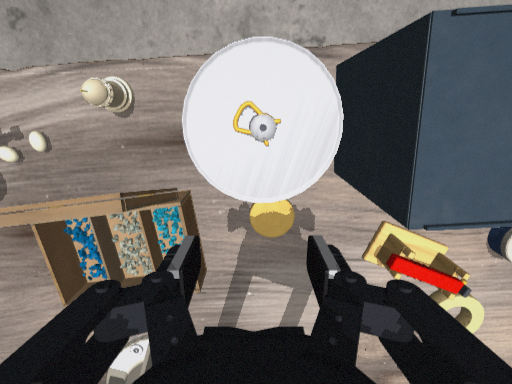

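The wrist view shows the disc centred near (263,120). The clip's bow points up-left near (243,112), with leg ends at (280,121) and (267,144). The pick is at (427,275), hook to the lower right.

```bash
cat > fit.py <<'E'
from h import *
def ells(f):
    w=np.load(f);im=w["im"].astype(int);c={k:w[k] for k in("mtx","R","t")}
    return im,c
def clip_pts(im,c,S,z):
    y=(im[:,:,0]-im[:,:,2]>70)&(im[:,:,1]-im[:,:,2]>40)
    ys,xs=np.nonzero(y)
    P=np.array([ray(c,(a,b),z)[:2] for a,b in zip(xs,ys)]) if len(xs) else np.zeros((0,2))
    return P[np.hypot(*(P-S).T)<55]
E
python3 - <<'E'
from fit import *
im,c=ells("w1.npz")
# disc: bright region
m=((im.min(2)>165)).astype(np.uint8);m=cv2.morphologyEx(m,cv2.MORPH_OPEN,np.ones((5,5)))
cs=max(cv2.findContours(m,0,1)[0],key=cv2.contourArea)
P=np.array([ray(c,p[0],152)[:2] for p in cs])
A=np.c_[2*P,np.ones(len(P))];q=np.linalg.lstsq(A,(P**2).sum(1),rcond=None)[0]
rr=np.sqrt(q[2]+q[:2]@q[:2]);print("disc",q[:2],rr)
# cap dark-grey: spindle blob
S=q[:2]
C=clip_pts(im,c,S,154.5);print(len(C))
D=C-S;a=np.arctan2(D[:,1],D[:,0]);rad=np.hypot(*D.T)
best=[]
for th in np.arange(-3.14,3.14,.02):
    u=np.array([np.cos(th),np.sin(th)]);x=D@u;y=D@[-u[1],u[0]]
    best.append((np.mean((abs(y)<14.5)&(x<12)&(x>-26)),-np.mean(abs(y)),th))
best.sort(reverse=True);print(best[:5],best[40])
far=D[rad>19];print("far dirs",np.round(np.degrees(np.arctan2(far[:,1],far[:,0]))).astype(int), rad.max())
print(np.median(ray(c,(263,128),164)),ray(c,(263,127),164))
# red
y0=230;R=(im[:,:,0]>140)&(im[:,:,1]<70)&(im[:,:,2]<70)
n,l,s,cen=cv2.connectedComponentsWithStats(R.astype(np.uint8));k=1+np.argmax(s[1:,4]);ys,xs=np.nonzero(l==k);print(s[k])
rc=cv2.minAreaRect(np.c_[xs,ys].astype(np.float32));b=cv2.boxPoints(rc)
print([ray(c,p,70).round(1) for p in b],ray(c,rc[0],70))
cr=cv2.resize(im[85:160,220:310].astype(np.uint8)[:,:,::-1],None,fx=6,fy=6,interpolation=2)
cv2.imwrite("pics/c2.png",cr)
E
```

```text
disc [513.33826724 -19.57704885] 69.07738154453568
329
[(np.float64(1.0), np.float64(-8.786499422718144), np.float64(-1.819999999999999)), (np.float64(1.0), np.float64(-8.790635812748615), np.float64(-1.799999999999999)), (np.float64(1.0), np.float64(-8.797721314392646), np.float64(-1.779999999999999)), (np.float64(1.0), np.float64(-8.80644086526045), np.float64(-1.759999999999999)), (np.float64(1.0), np.float64(-8.81846006842776), np.float64(-1.7399999999999989))] (np.float64(0.7264437689969605), np.float64(-9.615568007618279), np.float64(-1.3799999999999986))
far dirs [ 48  46  45  43  54  52  51  49  47  46  44  42  40  57  55  54  52  50
  48  47  45  43  41  39  59  58  56  55  53  51  50  48  46  44  42  40
  37  62  60  59  58  56  54  53  51  49  47  45  43  40  64  63  62  60
  59  57  56  48  46  67  66  65  63  62  60  69  67  66  65  63  71  70
  69  68  66  73  72  70  69  68  75  74  73  72  71  77  76  75  74  80
  79  78  77  76  81  80  79  79  84  83  82  81  80  86  85  84  83  88
  87  87  86  85  90  89  89  88  92  91  90  90  94  93  93  92  92  96
  95  95  94  94  97  97  97  96  96  99  99  99  99  98 101 101 101 101
 100 103 103 103 103 103 105 105 105 105 105 107 107 107 107 107 109 109
 109 109 109 109 110 111 111 111 112 112 112 113 113 114 114 114 115 116
 116 117 117] 25.500496234873005
164.0 [513.61066416 -19.78734732 164.        ]
[390 257  74  37 979]
[array([ 378.2, -242.7,   70. ]), array([ 398.4, -240.8,   70. ]), array([ 387.5, -350. ,   70. ]), array([ 366.4, -353.8,   70. ])] [ 382.81290432 -295.91588697   70.        ]
```

View pics/c2.png

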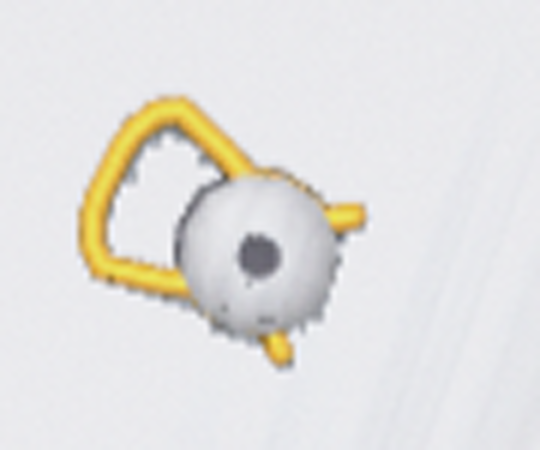

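Crop: the bow runs from (85,240) to (175,105). The clip's bow direction is about 77°, and the hook window looks clear. Before moving I'll check the obstacle positions.

Run:
```python
from fit import *
im,c=ells("w1.npz");s=imaging.camera_info("scene")
p=lambda u,v:(220+u/6,85+v/6)
S=np.array([513.4,-19.7])
a=ray(c,p(88,255),154.5)[:2];b=ray(c,p(172,103),154.5)[:2];l1=ray(c,p(360,215),154.5)[:2];l2=ray(c,p(285,360),154.5)[:2]
for n,v in(("bow",(a+b)/2),("legs",(l1+l2)/2)): print(n,v-S,np.hypot(*(v-S)),np.degrees(np.arctan2(*(v-S)[::-1])))
print("perp",np.degrees(np.arctan2(*(b-a)[::-1])))
print("cab bottom",ray(c,(338,175),0),"scene",ray(s,(275,226),0),ray(s,(396,233),0))
e=ray(s,(275,226),0)
print([ (h,proj(s,(e[0],e[1],h))) for h in(150,200,250)], "scene top at 275,143")
print("lh",ray(c,(118,95),10),"jar",ray(c,(272,217),90), "tin",ray(c,(503,242),36))
```

```text
bow [ 4.19698812 19.66301526] 20.105941371034376 77.95126135361396
legs [ -2.51455609 -10.81752866] 11.105940692872506 -103.0861232156172
perp -14.3117438778708
cab bottom [ 471.14746859 -154.1207395     0.        ] scene [ 484.21748036 -143.34664409    0.        ] [ 603.78340611 -424.04000985    0.        ]
[(150, array([274.97356587, 172.3009076 ])), (200, array([274.96405385, 152.97791574])), (250, array([274.954156  , 132.87110878]))] scene top at 275,143
lh [492.89333551 169.42355224  10.        ] jar [413.02898394 -63.85232444  90.        ] tin [ 449.47378894 -407.11299915   36.        ]
```

Emit:
drive_tool(
  plan=[
    {"x": -0.3, "y": 0.6, "z": 0.1, "ax": 0, "ay": 0, "az": -1.4, "hand": 60},
    {"x": -0.7, "y": 1.2, "z": 0.3, "ax": 0, "ay": 0, "az": -2.8, "hand": 60},
    {"x": -1.1, "y": 1.8, "z": 0.5, "ax": 0, "ay": 0, "az": -4.2, "hand": 60},
    {"x": -1.5, "y": 2.5, "z": 0.7, "ax": 0, "ay": 0, "az": -5.6, "hand": 60},
    {"x": -1.9, "y": 3.2, "z": 0.9, "ax": 0, "ay": 0, "az": -7.0, "hand": 60},
    {"x": -2.3, "y": 3.9, "z": 1.1, "ax": 0, "ay": 0, "az": -8.4, "hand": 60},
    {"x": -2.6, "y": 4.5, "z": 1.3, "ax": 0, "ay": 0, "az": -9.8, "hand": 60},
    {"x": -2.9, "y": 5.05, "z": 1.4, "ax": 0, "ay": 0, "az": -11.35, "hand": 60},
  ],
)

```text
clock: 2.5
eef_pos: [376.0, -318.4, 180.4]
tcp_rot: [-3.14, -0.0, 1.409]
contact_force: [0.7, 0.2, 0.6]
opening: 0.702
grasp_force: 0.0
```

Run:
```python
from h import *
c=imaging.camera_info("wrist");st=monitor.sense()
im=imaging.grab_frame("wrist");np.savez("w2",im=im,**c)
print(st["clock"],st["eef_pos"],st["tcp_rot"])
im=im.astype(int);R=(im[:,:,0]>140)&(im[:,:,1]<70)&(im[:,:,2]<70)
n,l,s,cen=cv2.connectedComponentsWithStats(R.astype(np.uint8));k=1+np.argmax(s[1:,4]);ys,xs=np.nonzero(l==k);print(s[k])
rc=cv2.minAreaRect(np.c_[xs,ys].astype(np.float32))
print([ray(c,p,72).round(1) for p in cv2.boxPoints(rc)],ray(c,rc[0],72))
cv2.imwrite("pics/w2.png",im[:,:,::-1])
```

```text
2.5 [ 375.9680137  -318.44803171  180.38289502] [-3.14027221e+00 -2.92956434e-04  1.40869461e+00]
[ 242  109   26  112 2129]
[array([ 378.7, -242.2,   72. ]), array([ 397.2, -244. ,   72. ]), array([ 388.6, -348.7,   72. ]), array([ 367.7, -346.9,   72. ])] [ 383.33260789 -292.26083045   72.        ][ WARN:0@0.366] global loadsave.cpp:1063 imwrite_ Unsupported depth image for selected encoder is fallbacked to CV_8U.
```

View pics/w2.png

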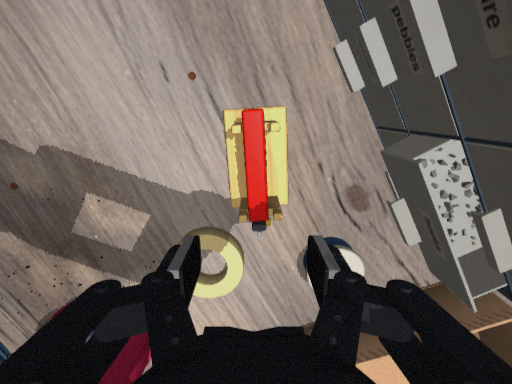

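Wrist view: the pick is centred at (255,165), rear end at (254,110), nose at (258,222). The tin is at (345,262), clear of the right finger's path. Descending.

Emit:
drive_tool(
  plan=[
    {"x": 0, "y": 0, "z": 0.0, "ax": 0, "ay": 0, "az": -0.05, "hand": 50},
    {"x": 0, "y": 0, "z": 0.6, "ax": 0, "ay": 0, "az": -0.05, "hand": 50},
    {"x": 0, "y": 0, "z": 1.2, "ax": 0, "ay": 0, "az": -0.05, "hand": 50},
    {"x": 0, "y": 0, "z": 1.7, "ax": 0, "ay": 0, "az": -0.05, "hand": 50},
    {"x": 0, "y": 0, "z": 1.8, "ax": 0, "ay": 0, "az": -0.05, "hand": 50},
    {"x": 0, "y": 0, "z": 1.8, "ax": 0, "ay": 0, "az": -0.05, "hand": 50},
    {"x": 0, "y": 0, "z": 1.8, "ax": 0, "ay": 0, "az": -0.05, "hand": 50},
  ],
)

```text
clock: 3.25
eef_pos: [378.8, -316.4, 92.4]
tcp_rot: [3.14, 0.001, 1.409]
contact_force: [0.7, -0.8, -0.7]
opening: 0.584
grasp_force: 0.0
```

Emit:
drive_tool(
  plan=[
    {"x": 0.1, "y": 0.035, "z": 0, "ax": 0, "ay": 0, "az": -0.6, "hand": 50},
    {"x": 0.1, "y": 0.035, "z": 0.3, "ax": 0, "ay": 0, "az": -0.6, "hand": 50},
    {"x": 0.1, "y": 0.035, "z": 0.6, "ax": 0, "ay": 0, "az": -0.6, "hand": 50},
    {"x": 0.1, "y": 0.035, "z": 0.95, "ax": 0, "ay": 0, "az": -0.6, "hand": 50},
    {"x": 0.1, "y": 0.035, "z": 0.95, "ax": 0, "ay": 0, "az": -0.6, "hand": 50},
    {"x": 0.1, "y": 0.035, "z": 0.95, "ax": 0, "ay": 0, "az": -0.6, "hand": 50},
  ],
)

```text
clock: 3.85
eef_pos: [381.3, -311.8, 44.8]
tcp_rot: [3.141, 0.001, 1.473]
contact_force: [0.4, -1.4, -0.7]
opening: 0.584
grasp_force: 0.0
```

Excellent. Closing with a firm grip.

Emit:
drive_tool(
  plan=[
    {"x": 0, "y": 0, "z": 0, "ax": 0, "ay": 0, "az": 0, "hand": 10},
    {"x": 0, "y": 0, "z": 0, "ax": 0, "ay": 0, "az": 0, "hand": 10},
    {"x": 0, "y": 0, "z": 0, "ax": 0, "ay": 0, "az": 0, "hand": 10},
    {"x": 0, "y": 0, "z": 0, "ax": 0, "ay": 0, "az": 0, "hand": 10},
    {"x": 0, "y": 0, "z": 0, "ax": 0, "ay": 0, "az": 0, "hand": 10},
    {"x": 0, "y": 0, "z": 0, "ax": 0, "ay": 0, "az": 0, "hand": 10},
  ],
  grip_force=60,
)

```text
clock: 4.45
eef_pos: [381.4, -312.0, 44.9]
tcp_rot: [3.14, 0.001, 1.473]
contact_force: [-1.4, 1.5, 8.8]
opening: 0.221
grasp_force: 58.4
```

Emit:
drive_tool(
  plan=[
    {"x": 0, "y": 0, "z": -0.2, "ax": 0, "ay": 0, "az": 0, "hand": 10},
    {"x": 0, "y": 0, "z": -0.6, "ax": 0, "ay": 0, "az": 0, "hand": 10},
    {"x": 0, "y": 0, "z": -1.2, "ax": 0, "ay": 0, "az": 0, "hand": 10},
    {"x": 0, "y": 0, "z": -1.8, "ax": 0, "ay": 0, "az": 0, "hand": 10},
    {"x": 0, "y": 0, "z": -2.4, "ax": 0, "ay": 0, "az": 0, "hand": 10},
    {"x": 0, "y": 0, "z": -3.0, "ax": 0, "ay": 0, "az": 0, "hand": 10},
    {"x": 0, "y": 0, "z": -3.6, "ax": 0, "ay": 0, "az": 0, "hand": 10},
    {"x": 0, "y": 0, "z": -3.6, "ax": 0, "ay": 0, "az": 0, "hand": 10},
  ],
)

```text
clock: 5.25
eef_pos: [382.5, -312.8, 228.5]
tcp_rot: [3.136, 0.004, 1.473]
contact_force: [0.8, 0.1, -0.9]
opening: 0.223
grasp_force: 59.6
```

Run:
```python
from h import *
from scipy.spatial.transform import Rotation as Ro
c=imaging.camera_info("wrist");st=monitor.sense()
im=imaging.grab_frame("wrist");np.savez("w3",im=im,**c)
sc=imaging.grab_frame("scene");sd=imaging.grab_frame("side")
print(st["clock"],st["eef_pos"],st["tcp_rot"],st["contact_force"])
T=Ro.from_euler("xyz",st["tcp_rot"]).as_matrix();e=st["eef_pos"]
i=im.astype(int);R=(i[:,:,0]>140)&(i[:,:,1]<70)&(i[:,:,2]<70)
ys,xs=np.nonzero(R[:260,150:350]);xs+=150;print(xs.min(),xs.max(),ys.min(),ys.max())
x=np.median(xs[ys<ys.min()+3]);p=ray(c,(x,ys.min()-.5),e[2]+19+8);print("rear end in tool",T.T@(p-e))
k=imaging.camera_info("scene");q=proj(k,e+T@[-56,0,0]).astype(int);k2=imaging.camera_info("side");q2=proj(k2,e+T@[-56,0,0]).astype(int)
f=lambda a,q:cv2.resize(a[max(q[1]-30,0):,max(q[0]-40,0):][:60,:80],(400,300),interpolation=2)
cv2.imwrite("pics/c3.png",np.vstack([np.hstack([f(sc,q),f(sd,q2)]),np.hstack([cv2.resize(im[60:360,100:420],(400,300)),np.zeros((300,400,3),np.uint8)])])[:,:,::-1])
```

```text
5.25 [ 382.5266068  -312.82372433  228.46847059] [3.13550103 0.00386165 1.4726336 ] [ 0.76912092  0.12695786 -0.87655809]
231 276 124 259
rear end in tool [ 69.80498536   1.28250167 -27.26245854]
```

View pics/c3.png

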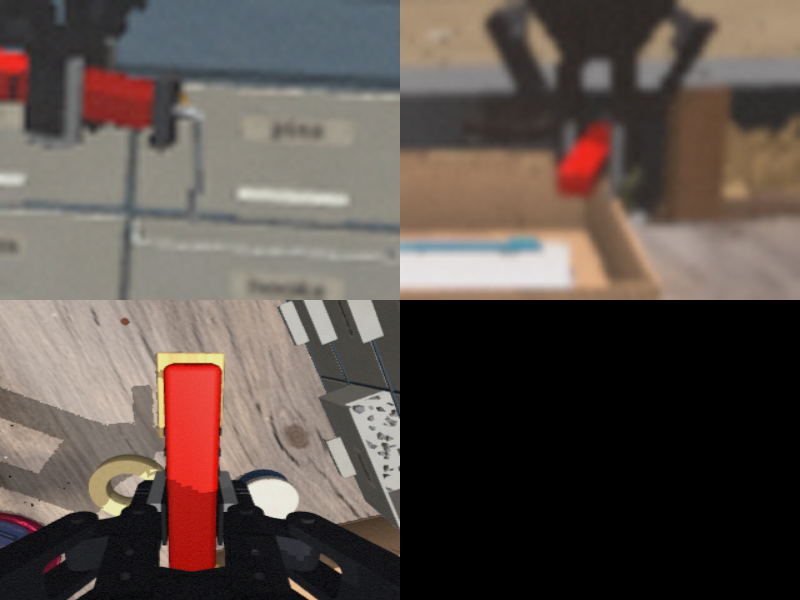

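Scene crop: the hook hangs straight, with its tip about 45 mm below the handle axis. The wrist crop shows the handle rear end at tool x = 69.8 mm, so the pick is gripped at its grip point. Next I look at the disc again from the working orientation.

Emit:
drive_tool(
  plan=[
    {"x": 0, "y": 0, "z": -0.6, "ax": 0, "ay": 0, "az": 0, "hand": 10},
    {"x": 0.8, "y": 0.0, "z": -0.7, "ax": 0, "ay": 0, "az": 0.4, "hand": 10},
    {"x": 1.6, "y": 0.1, "z": -0.7, "ax": 0, "ay": 0, "az": 0.8, "hand": 10},
    {"x": 2.4, "y": 0.2, "z": -0.7, "ax": 0, "ay": 0, "az": 1.17, "hand": 10},
    {"x": 3.3, "y": 0.3, "z": -0.7, "ax": 0, "ay": 0, "az": 1.17, "hand": 10},
    {"x": 4.2, "y": 0.5, "z": -0.7, "ax": 0, "ay": 0, "az": 1.17, "hand": 10},
    {"x": 4.8, "y": 0.6, "z": -0.7, "ax": 0, "ay": 0, "az": 1.17, "hand": 10},
    {"x": 5.24, "y": 0.72, "z": -0.7, "ax": 0, "ay": 0, "az": 1.17, "hand": 10},
  ],
)

```text
clock: 6.2
eef_pos: [441.4, -52.1, 257.4]
tcp_rot: [-3.139, -0.0, 1.352]
contact_force: [0.9, 0.8, -0.4]
opening: 0.221
grasp_force: 59.6
```

Emit:
drive_tool(
  plan=[
    {"x": 0, "y": 0, "z": 0, "ax": 0, "ay": 0, "az": 0, "hand": 10},
    {"x": 0, "y": 0, "z": 0, "ax": 0, "ay": 0, "az": 0, "hand": 10},
    {"x": 0, "y": 0, "z": 0, "ax": 0, "ay": 0, "az": 0, "hand": 10},
  ],
)

```text
clock: 6.5
eef_pos: [441.6, -54.9, 258.1]
tcp_rot: [-3.14, 0.0, 1.35]
contact_force: [0.1, 0.3, -0.9]
opening: 0.223
grasp_force: 59.6
```

```bash
cat > m.py <<'E'
from fit import *
from scipy.spatial.transform import Rotation as Ro
import sys
f=sys.argv[1]
c=imaging.camera_info("wrist");st=monitor.sense()
im=imaging.grab_frame("wrist");np.savez(f,im=im,**c)
print(st["clock"],st["eef_pos"],st["tcp_rot"])
T=Ro.from_euler("xyz",st["tcp_rot"]).as_matrix();e=st["eef_pos"]
im=im.astype(int)
m=((im.min(2)>165)).astype(np.uint8);m=cv2.morphologyEx(m,cv2.MORPH_OPEN,np.ones((5,5)))
cs=max(cv2.findContours(m,0,1)[0],key=cv2.contourArea)
P=np.array([ray(c,p[0],152)[:2] for p in cs])
for k in range(6):
    A=np.c_[2*P,np.ones(len(P))];q=np.linalg.lstsq(A,(P**2).sum(1),rcond=None)[0]
    rr=np.sqrt(q[2]+q[:2]@q[:2]);d=abs(np.hypot(*(P-q[:2]).T)-rr);P=P[d<max(1,np.percentile(d,85))]
print("disc",q[:2],rr,len(P))
C=clip_pts(im,c,q[:2],154.5);print("clip px",len(C),"mean",C.mean(0)-q[:2])
D=C-q[:2];far=D[np.hypot(*D.T)>19];a=np.degrees(np.arctan2(far[:,1],far[:,0]));print(a.min(),a.max(),np.hypot(*D.T).max())
cv2.imwrite(f"pics/{f}.png",im[:,:,::-1].astype(np.uint8))
E
python3 m.py w4
```

```text
6.5 [441.61510526 -54.88740888 258.05657251] [-3.14001108e+00  4.72443910e-04  1.34984817e+00]
disc [513.21244818 -19.37939301] 68.9275003683569 328
clip px 322 mean [ 2.14348301 13.58131221]
37.22105896719098 117.70542103129985 25.26627518403443
```

View pics/w4.png

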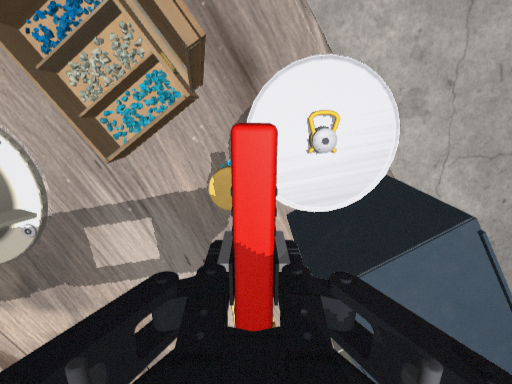

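The wrist view shows the disc at (323,133) and the clip bow up at (323,112). The refit agrees with the first measurement: spindle (513.3,-19.5), bow direction 77.4°. Moving the hook above the window.

Emit:
drive_tool(
  plan=[
    {"x": 0.6, "y": 0.3, "z": 0, "ax": 0, "ay": 0, "az": 0, "hand": 10},
    {"x": 1.2, "y": 0.6, "z": 0, "ax": 0, "ay": 0, "az": 0, "hand": 10},
    {"x": 1.8, "y": 0.9, "z": 0, "ax": 0, "ay": 0, "az": 0, "hand": 10},
    {"x": 2.46, "y": 1.24, "z": 0, "ax": 0, "ay": 0, "az": 0, "hand": 10},
    {"x": 2.46, "y": 1.24, "z": 0.4, "ax": 0, "ay": 0, "az": 0, "hand": 10},
    {"x": 2.46, "y": 1.24, "z": 0.8, "ax": 0, "ay": 0, "az": 0, "hand": 10},
    {"x": 2.46, "y": 1.24, "z": 1.06, "ax": 0, "ay": 0, "az": 0, "hand": 10},
    {"x": 2.46, "y": 1.24, "z": 1.06, "ax": 0, "ay": 0, "az": 0, "hand": 10},
  ],
)

```text
clock: 7.35
eef_pos: [528.4, 51.2, 203.9]
tcp_rot: [-3.138, 0.001, 1.349]
contact_force: [-0.2, -1.0, -1.3]
opening: 0.226
grasp_force: 59.6
```

Emit:
drive_tool(
  plan=[
    {"x": 0, "y": 0, "z": 0, "ax": 0, "ay": 0, "az": 0, "hand": 10},
    {"x": 0, "y": 0, "z": 0, "ax": 0, "ay": 0, "az": 0, "hand": 10},
    {"x": 0, "y": 0, "z": 0, "ax": 0, "ay": 0, "az": 0, "hand": 10},
  ],
)

```text
clock: 7.65
eef_pos: [530.3, 52.0, 206.8]
tcp_rot: [3.14, -0.001, 1.35]
contact_force: [0.1, 0.3, -1.6]
opening: 0.224
grasp_force: 59.6
```

Run:
```python
from fit import *
from scipy.spatial.transform import Rotation as Ro
st=monitor.sense();T=Ro.from_euler("xyz",st["tcp_rot"]).as_matrix();e=st["eef_pos"]
print(st["clock"],e,st["tcp_rot"],st["contact_force"])
S=np.array([516.9,-3.4])
h=e+T@[-56.2,0,26];print("hook",h, "err tool",T.T@(np.r_[S,0]-np.r_[h[:2],0]))
o=[]
for n in("scene","side"):
    im=imaging.grab_frame(n);c=imaging.camera_info(n);q=proj(c,(515,-10,165));u=(q-[40,30]).astype(int)
    print(n,"hook tip d26 crop px",(proj(c,h)-u)*5,"d16",(proj(c,e+T@[-56.2,0,16])-u)*5,"spindle top",(proj(c,(513.3,-19.5,164))-u)*5)
    o.append(cv2.resize(im[u[1]:u[1]+60,u[0]:u[0]+80],(400,300),interpolation=2))
cv2.imwrite("pics/c4.png",np.hstack(o)[:,:,::-1])
```

```text
7.65 [530.26832207  52.01600978 206.79484179] [ 3.13994778e+00 -5.34641417e-04  1.34992839e+00] [ 0.12740635  0.31498453 -1.58281201]
hook [518.00099452  -2.8145598  180.76483384] err tool [-0.81242047 -0.94599059 -0.00199039]
scene hook tip d26 crop px [192.17596259 121.8294149 ] d16 [191.43565737 103.8102504 ] spindle top [214.20649112 159.0468321 ]
side hook tip d26 crop px [189.12043559 124.74699046] d16 [188.2172421  104.64038546] spindle top [209.26413408 143.92933225]
```

View pics/c4.png

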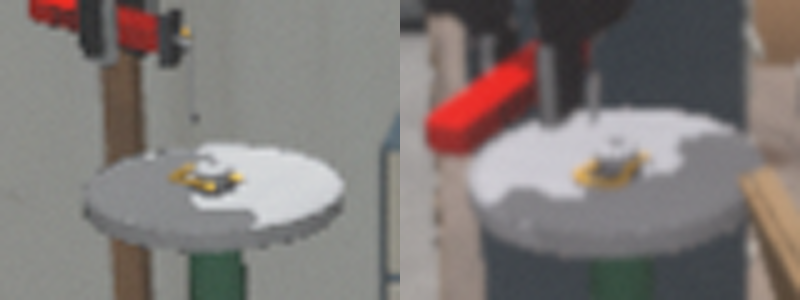

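Crops: the tip is at (195,120) in the scene view and (597,120) in the side view, above the bow side of the spindle. That agrees with 26 mm below the TCP. Descending.

Emit:
drive_tool(
  plan=[
    {"x": -0.015, "y": -0.02, "z": 0.1, "ax": 0, "ay": 0, "az": 0, "hand": 10},
    {"x": -0.015, "y": -0.02, "z": 0.25, "ax": 0, "ay": 0, "az": 0, "hand": 10},
    {"x": -0.015, "y": -0.02, "z": 0.38, "ax": 0, "ay": 0, "az": 0, "hand": 10},
    {"x": -0.015, "y": -0.02, "z": 0.4, "ax": 0, "ay": 0, "az": 0, "hand": 10},
    {"x": -0.015, "y": -0.02, "z": 0.4, "ax": 0, "ay": 0, "az": 0, "hand": 10},
    {"x": -0.015, "y": -0.02, "z": 0.4, "ax": 0, "ay": 0, "az": 0, "hand": 10},
  ],
)

```text
clock: 8.35
eef_pos: [528.7, 51.7, 185.8]
tcp_rot: [3.142, -0.0, 1.35]
contact_force: [-0.4, -0.1, 0.0]
opening: 0.226
grasp_force: 59.6
```

Emit:
drive_tool(
  plan=[
    {"x": 0, "y": 0, "z": 0.03, "ax": 0, "ay": 0, "az": 0, "hand": 10},
    {"x": 0, "y": 0, "z": 0.05, "ax": 0, "ay": 0, "az": 0, "hand": 10},
    {"x": 0, "y": 0, "z": 0.05, "ax": 0, "ay": 0, "az": 0, "hand": 10},
  ],
)

```text
clock: 8.65
eef_pos: [528.5, 51.7, 183.2]
tcp_rot: [-3.141, 0.0, 1.35]
contact_force: [0.2, -0.7, -1.7]
opening: 0.221
grasp_force: 59.6
```

Emit:
drive_tool(
  plan=[
    {"x": 0, "y": 0, "z": 0.02, "ax": 0, "ay": 0, "az": 0, "hand": 10},
    {"x": 0, "y": 0, "z": 0.03, "ax": 0, "ay": 0, "az": 0, "hand": 10},
    {"x": 0, "y": 0, "z": 0.03, "ax": 0, "ay": 0, "az": 0, "hand": 10},
  ],
)

```text
clock: 8.95
eef_pos: [528.5, 51.7, 181.7]
tcp_rot: [-3.141, -0.0, 1.35]
contact_force: [-0.2, -0.7, -1.6]
opening: 0.222
grasp_force: 59.6
```

Emit:
drive_tool(
  plan=[
    {"x": 0, "y": 0, "z": 0.02, "ax": 0, "ay": 0, "az": 0, "hand": 10},
    {"x": 0, "y": 0, "z": 0.03, "ax": 0, "ay": 0, "az": 0, "hand": 10},
    {"x": 0, "y": 0, "z": 0.03, "ax": 0, "ay": 0, "az": 0, "hand": 10},
  ],
)

```text
clock: 9.25
eef_pos: [528.5, 51.6, 180.2]
tcp_rot: [-3.141, 0.0, 1.35]
contact_force: [0.1, 0.1, -0.1]
opening: 0.221
grasp_force: 59.6
```

Emit:
drive_tool(
  plan=[
    {"x": 0, "y": 0, "z": 0.02, "ax": 0, "ay": 0, "az": 0, "hand": 10},
    {"x": 0, "y": 0, "z": 0.02, "ax": 0, "ay": 0, "az": 0, "hand": 10},
    {"x": 0, "y": 0, "z": 0.02, "ax": 0, "ay": 0, "az": 0, "hand": 10},
  ],
)

```text
clock: 9.55
eef_pos: [528.5, 51.7, 179.3]
tcp_rot: [-3.142, 0.0, 1.35]
contact_force: [-0.6, 0.1, -0.9]
opening: 0.222
grasp_force: 59.6
```

Emit:
drive_tool(
  plan=[
    {"x": 0, "y": 0, "z": 0.02, "ax": 0, "ay": 0, "az": 0, "hand": 10},
    {"x": 0, "y": 0, "z": 0.02, "ax": 0, "ay": 0, "az": 0, "hand": 10},
    {"x": 0, "y": 0, "z": 0.02, "ax": 0, "ay": 0, "az": 0, "hand": 10},
  ],
)

```text
clock: 9.85
eef_pos: [528.5, 51.6, 178.3]
tcp_rot: [-3.142, 0.0, 1.35]
contact_force: [-0.8, -0.6, -0.7]
opening: 0.22
grasp_force: 59.6
```

Emit:
drive_tool(
  plan=[
    {"x": 0, "y": 0, "z": 0.02, "ax": 0, "ay": 0, "az": 0, "hand": 10},
    {"x": 0, "y": 0, "z": 0.02, "ax": 0, "ay": 0, "az": 0, "hand": 10},
    {"x": 0, "y": 0, "z": 0.02, "ax": 0, "ay": 0, "az": 0, "hand": 10},
  ],
)

```text
clock: 10.15
eef_pos: [528.5, 51.7, 177.2]
tcp_rot: [-3.142, 0.0, 1.35]
contact_force: [-0.2, -1.0, -1.5]
opening: 0.223
grasp_force: 59.6
```

Emit:
drive_tool(
  plan=[
    {"x": 0, "y": 0, "z": 0.01, "ax": 0, "ay": 0, "az": 0, "hand": 10},
    {"x": 0, "y": 0, "z": 0.015, "ax": 0, "ay": 0, "az": 0, "hand": 10},
    {"x": 0, "y": 0, "z": 0.015, "ax": 0, "ay": 0, "az": 0, "hand": 10},
  ],
)

```text
clock: 10.45
eef_pos: [528.5, 51.7, 176.5]
tcp_rot: [-3.142, 0.0, 1.35]
contact_force: [0.6, 0.1, -2.0]
opening: 0.225
grasp_force: 59.6
```

Emit:
drive_tool(
  plan=[
    {"x": 0, "y": 0, "z": 0.01, "ax": 0, "ay": 0, "az": 0, "hand": 10},
    {"x": 0, "y": 0, "z": 0.015, "ax": 0, "ay": 0, "az": 0, "hand": 10},
    {"x": 0, "y": 0, "z": 0.015, "ax": 0, "ay": 0, "az": 0, "hand": 10},
  ],
)

```text
clock: 10.75
eef_pos: [528.5, 51.6, 175.7]
tcp_rot: [-3.141, 0.0, 1.35]
contact_force: [-0.1, 0.3, -0.5]
opening: 0.225
grasp_force: 59.6
```

Emit:
drive_tool(
  plan=[
    {"x": 0, "y": 0, "z": 0.01, "ax": 0, "ay": 0, "az": 0, "hand": 10},
    {"x": 0, "y": 0, "z": 0.015, "ax": 0, "ay": 0, "az": 0, "hand": 10},
    {"x": 0, "y": 0, "z": 0.015, "ax": 0, "ay": 0, "az": 0, "hand": 10},
  ],
)

```text
clock: 11.05
eef_pos: [528.6, 51.7, 175.0]
tcp_rot: [3.142, 0.0, 1.35]
contact_force: [0.1, 0.3, -0.8]
opening: 0.222
grasp_force: 59.6
```

Emit:
drive_tool(
  plan=[
    {"x": 0, "y": 0, "z": 0.01, "ax": 0, "ay": 0, "az": 0, "hand": 10},
    {"x": 0, "y": 0, "z": 0.015, "ax": 0, "ay": 0, "az": 0, "hand": 10},
    {"x": 0, "y": 0, "z": 0.015, "ax": 0, "ay": 0, "az": 0, "hand": 10},
  ],
)

```text
clock: 11.35
eef_pos: [528.7, 51.7, 174.4]
tcp_rot: [3.141, -0.0, 1.35]
contact_force: [-0.9, 1.5, 1.0]
opening: 0.225
grasp_force: 59.9
```

Emit:
drive_tool(
  plan=[
    {"x": 0, "y": 0, "z": 0.0, "ax": 0, "ay": 0, "az": 0, "hand": 10},
  ],
)

```text
clock: 11.45
eef_pos: [528.7, 51.7, 174.4]
tcp_rot: [3.141, -0.0, 1.35]
contact_force: [0.0, 1.1, 1.2]
opening: 0.226
grasp_force: 59.9
```

Emit:
drive_tool(
  plan=[
    {"x": 0, "y": 0, "z": 0.01, "ax": 0, "ay": 0, "az": 0, "hand": 10},
    {"x": 0, "y": 0, "z": 0.01, "ax": 0, "ay": 0, "az": 0, "hand": 10},
  ],
)

```text
clock: 11.65
eef_pos: [528.8, 51.8, 174.0]
tcp_rot: [3.141, -0.0, 1.35]
contact_force: [0.3, 2.0, 3.5]
opening: 0.225
grasp_force: 60.3
```

Touch at TCP z ≈ 174.4, which puts the tip 24 mm below the TCP as the pictures suggested. I'll firm up the grip, back off slightly and pull gently along +x.

Emit:
drive_tool(
  plan=[
    {"x": 0, "y": 0, "z": -0.01, "ax": 0, "ay": 0, "az": 0, "hand": 10},
    {"x": 0, "y": 0, "z": -0.01, "ax": 0, "ay": 0, "az": 0, "hand": 10},
    {"x": 0.02, "y": 0, "z": -0.01, "ax": 0, "ay": 0, "az": 0, "hand": 10},
    {"x": 0.03, "y": 0, "z": -0.01, "ax": 0, "ay": 0, "az": 0, "hand": 10},
    {"x": 0.03, "y": 0, "z": -0.01, "ax": 0, "ay": 0, "az": 0, "hand": 10},
  ],
  grip_force=115,
)

```text
clock: 12.15
eef_pos: [528.8, 52.9, 174.2]
tcp_rot: [-3.141, 0.001, 1.35]
contact_force: [0.3, -1.2, 2.2]
opening: 0.208
grasp_force: 112.3
```

Emit:
drive_tool(
  plan=[
    {"x": 0.02, "y": 0, "z": 0, "ax": 0, "ay": 0, "az": 0, "hand": 10},
    {"x": 0.03, "y": 0, "z": 0, "ax": 0, "ay": 0, "az": 0, "hand": 10},
    {"x": 0.03, "y": 0, "z": 0, "ax": 0, "ay": 0, "az": 0, "hand": 10},
  ],
)

```text
clock: 12.45
eef_pos: [529.2, 54.7, 174.3]
tcp_rot: [-3.142, -0.0, 1.35]
contact_force: [-0.4, -0.8, 3.3]
opening: 0.212
grasp_force: 112.3
```

Emit:
drive_tool(
  plan=[
    {"x": 0.01, "y": 0, "z": -0.005, "ax": 0, "ay": 0, "az": 0, "hand": 10},
    {"x": 0.02, "y": 0, "z": -0.005, "ax": 0, "ay": 0, "az": 0, "hand": 10},
    {"x": 0.02, "y": 0, "z": -0.005, "ax": 0, "ay": 0, "az": 0, "hand": 10},
  ],
)

```text
clock: 12.75
eef_pos: [529.3, 55.4, 174.4]
tcp_rot: [-3.141, 0.0, 1.35]
contact_force: [0.2, -2.5, 1.6]
opening: 0.215
grasp_force: 112.3
```

Emit:
drive_tool(
  plan=[
    {"x": 0.01, "y": 0, "z": 0, "ax": 0, "ay": 0, "az": 0, "hand": 10},
    {"x": 0.02, "y": 0, "z": 0, "ax": 0, "ay": 0, "az": 0, "hand": 10},
    {"x": 0.02, "y": 0, "z": 0, "ax": 0, "ay": 0, "az": 0, "hand": 10},
  ],
)

```text
clock: 13.05
eef_pos: [529.3, 56.0, 174.2]
tcp_rot: [-3.141, 0.001, 1.35]
contact_force: [-1.0, -5.6, 0.2]
opening: 0.212
grasp_force: 112.3
```

The hook has the bow and is pulling about 5 N. I'll continue gently.

Emit:
drive_tool(
  plan=[
    {"x": 0.01, "y": 0, "z": 0, "ax": 0, "ay": 0, "az": 0, "hand": 10},
    {"x": 0.02, "y": 0, "z": 0.005, "ax": 0, "ay": 0, "az": 0, "hand": 10},
    {"x": 0.02, "y": 0, "z": 0.005, "ax": 0, "ay": 0, "az": 0, "hand": 10},
  ],
)

```text
clock: 13.35
eef_pos: [529.3, 56.4, 173.9]
tcp_rot: [-3.141, 0.002, 1.351]
contact_force: [-1.3, -8.7, 0.7]
opening: 0.21
grasp_force: 112.4
```

Emit:
drive_tool(
  plan=[
    {"x": 0.01, "y": 0, "z": 0, "ax": 0, "ay": 0, "az": 0, "hand": 10},
    {"x": 0.02, "y": 0, "z": 0.0, "ax": 0, "ay": 0, "az": 0, "hand": 10},
    {"x": 0.02, "y": 0, "z": 0.0, "ax": 0, "ay": 0, "az": 0, "hand": 10},
  ],
)

```text
clock: 13.65
eef_pos: [529.2, 57.0, 173.8]
tcp_rot: [-3.14, 0.003, 1.351]
contact_force: [-2.1, -10.0, -1.2]
opening: 0.213
grasp_force: 112.3
```

Emit:
drive_tool(
  plan=[
    {"x": 0.02, "y": 0, "z": 0, "ax": 0, "ay": 0, "az": 0, "hand": 10},
    {"x": 0.03, "y": 0, "z": 0.005, "ax": 0, "ay": 0, "az": 0, "hand": 10},
    {"x": 0.03, "y": 0, "z": 0.005, "ax": 0, "ay": 0, "az": 0, "hand": 10},
  ],
)

```text
clock: 13.95
eef_pos: [529.3, 58.1, 173.4]
tcp_rot: [-3.14, 0.004, 1.351]
contact_force: [-1.8, -13.1, -0.6]
opening: 0.211
grasp_force: 112.4
```

Emit:
drive_tool(
  plan=[
    {"x": 0.01, "y": 0, "z": 0, "ax": 0, "ay": 0, "az": 0, "hand": 10},
    {"x": 0.01, "y": 0, "z": 0, "ax": 0, "ay": 0, "az": 0, "hand": 10},
    {"x": 0.01, "y": 0, "z": 0, "ax": 0, "ay": 0, "az": 0, "hand": 10},
  ],
)

```text
clock: 14.25
eef_pos: [529.3, 58.5, 173.4]
tcp_rot: [-3.14, 0.004, 1.351]
contact_force: [-2.8, -12.9, -0.0]
opening: 0.211
grasp_force: 112.3
```

Emit:
drive_tool(
  plan=[
    {"x": 0.01, "y": 0, "z": 0, "ax": 0, "ay": 0, "az": 0, "hand": 10},
    {"x": 0.01, "y": 0, "z": 0, "ax": 0, "ay": 0, "az": 0, "hand": 10},
  ],
)

```text
clock: 14.45
eef_pos: [529.5, 59.2, 173.4]
tcp_rot: [-3.14, 0.004, 1.351]
contact_force: [-2.8, -10.8, 0.9]
opening: 0.213
grasp_force: 112.4
```

```bash
cat > rear.py <<'E'
from fit import *
from scipy.spatial.transform import Rotation as Ro
c=imaging.camera_info("wrist");st=monitor.sense();im=imaging.grab_frame("wrist")
T=Ro.from_euler("xyz",st["tcp_rot"]).as_matrix();e=st["eef_pos"]
i=im.astype(int);R=(i[:,:,0]>140)&(i[:,:,1]<70)&(i[:,:,2]<70)
ys,xs=np.nonzero(R[:260,150:350]);xs+=150
b=ys<ys.min()+3;w=ys<ys.min()+15
print("rear row",ys.min(),"width near rear",xs[w].max()-xs[w].min(),"tool",T.T@(ray(c,(np.median(xs[b]),ys.min()-.5),e[2]+27)-e),st["clock"],st["contact_force"])
# clip yellow in scene/side relative to spindle
for n,S in(("scene",(513.3,-19.5)),("side",(513.3,-19.5))):
    k=imaging.camera_info(n);m=imaging.grab_frame(n).astype(int)
    u,v=proj(k,(*S,154.5)).astype(int);y=(m[:,:,0]-m[:,:,2]>55)&(m[:,:,1]-m[:,:,2]>25)
    ys,xs=np.nonzero(y[v-22:v+22,u-32:u+32])
    for z in(154.5,):
        P=np.array([ray(k,(a+u-32,b+v-22),z)[:2] for a,b in zip(xs,ys)])-S
        P=P[(np.hypot(*P.T)<60)];t=P@[.218,.976]
        print(n,len(P),"along b min/mean/max",t.min(),t.mean(),t.max(), "lat",(P@[.976,-.218]).mean())
E
python3 rear.py
```

```text
rear row 124 width near rear 44 tool [ 69.9133443    0.83927587 -27.25680686] 14.45 [ -2.75782906 -10.75437012   0.87573106]
scene 15 along b min/mean/max -6.874012563252757 9.47204075877812 25.374422044135002 lat -7.586130237927999
side 17 along b min/mean/max -6.614169691237152 10.908138680599201 23.88235887400624 lat -9.35195871344253
```

Emit:
drive_tool(
  plan=[
    {"x": 0.01, "y": 0, "z": 0, "ax": 0, "ay": 0, "az": 0, "hand": 10},
    {"x": 0.02, "y": 0, "z": 0, "ax": 0, "ay": 0, "az": 0, "hand": 10},
    {"x": 0.02, "y": 0, "z": 0, "ax": 0, "ay": 0, "az": 0, "hand": 10},
  ],
)

```text
clock: 14.9
eef_pos: [529.7, 60.3, 173.5]
tcp_rot: [-3.14, 0.003, 1.351]
contact_force: [-2.4, -10.9, 0.5]
opening: 0.21
grasp_force: 112.4
```

Emit:
drive_tool(
  plan=[
    {"x": 0.02, "y": 0, "z": 0, "ax": 0, "ay": 0, "az": 0, "hand": 10},
    {"x": 0.03, "y": 0, "z": 0, "ax": 0, "ay": 0, "az": 0, "hand": 10},
    {"x": 0.03, "y": 0, "z": 0, "ax": 0, "ay": 0, "az": 0, "hand": 10},
  ],
)

```text
clock: 15.2
eef_pos: [530.5, 62.5, 173.7]
tcp_rot: [-3.14, 0.002, 1.35]
contact_force: [-2.0, -6.1, 1.2]
opening: 0.21
grasp_force: 112.5
```

Emit:
drive_tool(
  plan=[
    {"x": 0.02, "y": 0, "z": 0, "ax": 0, "ay": 0, "az": 0, "hand": 10},
    {"x": 0.04, "y": 0, "z": 0, "ax": 0, "ay": 0, "az": 0, "hand": 10},
    {"x": 0.06, "y": 0, "z": 0, "ax": 0, "ay": 0, "az": 0, "hand": 10},
    {"x": 0.06, "y": 0, "z": 0, "ax": 0, "ay": 0, "az": 0, "hand": 10},
  ],
)

```text
clock: 15.6
eef_pos: [532.1, 66.9, 174.2]
tcp_rot: [3.141, -0.001, 1.35]
contact_force: [-0.3, 0.8, 2.6]
opening: 0.213
grasp_force: 112.6
```

```bash
python3 rear.py
```

```text
rear row 124 width near rear 45 tool [ 69.90511819   0.88932063 -26.92742224] 15.6 [-0.29836617  0.78888401  2.63771924]
scene 13 along b min/mean/max 3.1539979363222113 20.756008109974307 31.320435752634463 lat -12.008217571438601
side 19 along b min/mean/max 0.13074620059178374 13.494177528611994 37.416521283492955 lat -4.909091776422326
```

The clip is following the hook, about 10 mm out so far. Continuing.

Emit:
drive_tool(
  plan=[
    {"x": 0.04, "y": 0, "z": -0.005, "ax": 0, "ay": 0, "az": 0, "hand": 10},
    {"x": 0.08, "y": 0, "z": -0.005, "ax": 0, "ay": 0, "az": 0, "hand": 10},
    {"x": 0.12, "y": 0, "z": -0.005, "ax": 0, "ay": 0, "az": 0, "hand": 10},
    {"x": 0.16, "y": 0, "z": -0.005, "ax": 0, "ay": 0, "az": 0, "hand": 10},
    {"x": 0.16, "y": 0, "z": -0.005, "ax": 0, "ay": 0, "az": 0, "hand": 10},
  ],
)

```text
clock: 16.25
eef_pos: [533.7, 74.6, 174.4]
tcp_rot: [3.142, -0.001, 1.35]
contact_force: [-0.2, 1.6, 2.7]
opening: 0.211
grasp_force: 112.6
```

Emit:
drive_tool(
  plan=[
    {"x": 0.04, "y": 0, "z": 0, "ax": 0, "ay": 0, "az": 0, "hand": 10},
    {"x": 0.08, "y": 0, "z": 0, "ax": 0, "ay": 0, "az": 0, "hand": 10},
    {"x": 0.12, "y": 0, "z": 0, "ax": 0, "ay": 0, "az": 0, "hand": 10},
    {"x": 0.16, "y": 0, "z": 0, "ax": 0, "ay": 0, "az": 0, "hand": 10},
    {"x": 0.16, "y": 0, "z": 0, "ax": 0, "ay": 0, "az": 0, "hand": 10},
  ],
)

```text
clock: 16.75
eef_pos: [535.6, 82.5, 174.4]
tcp_rot: [3.141, -0.001, 1.35]
contact_force: [-0.0, 1.3, 2.7]
opening: 0.211
grasp_force: 112.6
```

```bash
python3 rear.py
```

```text
rear row 124 width near rear 45 tool [ 69.93003824   0.83317142 -26.94017997] 16.75 [-0.01979051  1.33142759  2.72560788]
scene 19 along b min/mean/max 11.107618586360582 30.47236939150361 45.71503975544015 lat -9.747103874006243
side 26 along b min/mean/max 16.586328552408276 34.71369173689545 54.35306780971055 lat -4.700822416854531
```

The clip is about 27 mm out and off the washer. I'll ease the hook off the bow, lift straight up, and look.

Emit:
drive_tool(
  plan=[
    {"x": -0.03, "y": 0, "z": 0, "ax": 0, "ay": 0, "az": 0, "hand": 10},
    {"x": -0.05, "y": 0, "z": -0.02, "ax": 0, "ay": 0, "az": 0, "hand": 10},
    {"x": -0.05, "y": 0, "z": -0.1, "ax": 0, "ay": 0, "az": 0, "hand": 10},
    {"x": -0.05, "y": 0, "z": -0.3, "ax": 0, "ay": 0, "az": 0, "hand": 10},
    {"x": -0.05, "y": 0, "z": -0.7, "ax": 0, "ay": 0, "az": 0, "hand": 10},
    {"x": -0.05, "y": 0, "z": -1.2, "ax": 0, "ay": 0, "az": 0, "hand": 10},
    {"x": -0.05, "y": 0, "z": -1.7, "ax": 0, "ay": 0, "az": 0, "hand": 10},
    {"x": -0.05, "y": 0, "z": -1.7, "ax": 0, "ay": 0, "az": 0, "hand": 10},
  ],
)

```text
clock: 17.7
eef_pos: [536.7, 79.6, 263.3]
tcp_rot: [3.136, -0.002, 1.35]
contact_force: [0.8, -1.2, -1.7]
opening: 0.211
grasp_force: 112.4
```

Emit:
drive_tool(
  plan=[
    {"x": -0.8, "y": -0.3, "z": 0, "ax": 0, "ay": 0, "az": 0, "hand": 10},
    {"x": -1.6, "y": -0.6, "z": 0, "ax": 0, "ay": 0, "az": 0, "hand": 10},
    {"x": -2.4, "y": -0.95, "z": 0, "ax": 0, "ay": 0, "az": 0, "hand": 10},
    {"x": -3.0, "y": -1.3, "z": 0, "ax": 0, "ay": 0, "az": 0, "hand": 10},
    {"x": -3.0, "y": -1.3, "z": 0, "ax": 0, "ay": 0, "az": 0, "hand": 10},
    {"x": -3.0, "y": -1.3, "z": 0, "ax": 0, "ay": 0, "az": 0, "hand": 10},
  ],
)

```text
clock: 18.3
eef_pos: [438.2, -53.1, 259.3]
tcp_rot: [3.141, -0.0, 1.348]
contact_force: [-0.6, 0.4, -1.1]
opening: 0.211
grasp_force: 112.5
```

```bash
python3 m.py w5
python3 - <<'E'
from fit import *
im,c=ells("w5.npz");C=clip_pts(im,c,np.array([513.3,-19.5]),152)-[513.3,-19.5]
b=np.array([.218,.976]);t=C@b;l=C@[.976,-.218]
print("along",t.min(),t.max(),"lat",l.min(),l.max())
E
```

```text
18.3 [438.19622279 -53.10355274 259.25438471] [ 3.14139248e+00 -1.67111626e-04  1.34844676e+00]
disc [513.23281971 -19.34480954] 68.93057960825531 327
clip px 478 mean [ 7.60905002 36.93673705]
46.12674276918557 108.80301455201521 53.14737758451779
along 17.52940354548871 53.49258488693217 lat -13.857721926891992 13.432940586123038
```

View pics/w5.png

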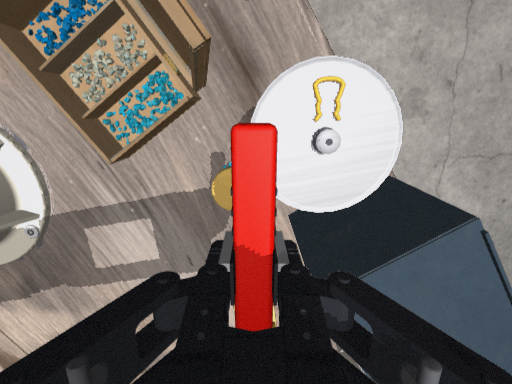

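The wrist view shows the clip lying flat on the disc at (328,98), clear of the spindle at (327,141). Returning the pick to its rest.

Emit:
drive_tool(
  plan=[
    {"x": -0.7, "y": 0, "z": 0, "ax": 0, "ay": 0, "az": 0, "hand": 10},
    {"x": -1.5, "y": 0, "z": 0, "ax": 0, "ay": 0, "az": -0.3, "hand": 10},
    {"x": -2.3, "y": 0, "z": 0, "ax": 0, "ay": 0, "az": -0.6, "hand": 10},
    {"x": -3.1, "y": 0.02, "z": 0, "ax": 0, "ay": 0, "az": -0.9, "hand": 10},
    {"x": -3.9, "y": 0.04, "z": 0.2, "ax": 0, "ay": 0, "az": -1.19, "hand": 10},
    {"x": -4.7, "y": 0.04, "z": 0.6, "ax": 0, "ay": 0, "az": -1.19, "hand": 10},
    {"x": -5.3, "y": 0.04, "z": 1.2, "ax": 0, "ay": 0, "az": -1.19, "hand": 10},
    {"x": -5.3, "y": 0.04, "z": 1.6, "ax": 0, "ay": 0, "az": -1.19, "hand": 10},
  ],
)

```text
clock: 19.15
eef_pos: [382.8, -314.2, 177.5]
tcp_rot: [-3.141, 0.001, 1.474]
contact_force: [0.8, 1.0, -1.2]
opening: 0.214
grasp_force: 112.5
```

Emit:
drive_tool(
  plan=[
    {"x": 0, "y": 0, "z": 0, "ax": 0, "ay": 0, "az": 0, "hand": 10},
    {"x": 0, "y": 0, "z": 0, "ax": 0, "ay": 0, "az": 0, "hand": 10},
    {"x": 0, "y": 0, "z": 0, "ax": 0, "ay": 0, "az": 0, "hand": 10},
  ],
)

```text
clock: 19.45
eef_pos: [383.8, -311.5, 180.4]
tcp_rot: [3.14, 0.001, 1.476]
contact_force: [-0.2, 0.8, -0.5]
opening: 0.215
grasp_force: 112.5
```

Emit:
drive_tool(
  plan=[
    {"x": -0.015, "y": -0.045, "z": 0.4, "ax": 0, "ay": 0, "az": 0.03, "hand": 10},
    {"x": -0.015, "y": -0.045, "z": 0.9, "ax": 0, "ay": 0, "az": 0.03, "hand": 10},
    {"x": -0.015, "y": -0.045, "z": 1.4, "ax": 0, "ay": 0, "az": 0.03, "hand": 10},
    {"x": -0.015, "y": -0.045, "z": 1.8, "ax": 0, "ay": 0, "az": 0.03, "hand": 10},
    {"x": -0.015, "y": -0.045, "z": 2.0, "ax": 0, "ay": 0, "az": 0.03, "hand": 10},
    {"x": -0.015, "y": -0.045, "z": 2.0, "ax": 0, "ay": 0, "az": 0.03, "hand": 10},
    {"x": -0.015, "y": -0.045, "z": 2.0, "ax": 0, "ay": 0, "az": 0.03, "hand": 10},
  ],
)

```text
clock: 20.15
eef_pos: [381.0, -312.5, 80.3]
tcp_rot: [3.14, 0.001, 1.472]
contact_force: [0.7, 0.3, -1.3]
opening: 0.212
grasp_force: 112.5
```

Emit:
drive_tool(
  plan=[
    {"x": 0.01, "y": 0.008, "z": 0.2, "ax": 0, "ay": 0, "az": 0, "hand": 10},
    {"x": 0.01, "y": 0.008, "z": 0.4, "ax": 0, "ay": 0, "az": 0, "hand": 10},
    {"x": 0.01, "y": 0.008, "z": 0.55, "ax": 0, "ay": 0, "az": 0, "hand": 10},
    {"x": 0.01, "y": 0.008, "z": 0.64, "ax": 0, "ay": 0, "az": 0, "hand": 10},
    {"x": 0.01, "y": 0.008, "z": 0.67, "ax": 0, "ay": 0, "az": 0, "hand": 10},
    {"x": 0.01, "y": 0.008, "z": 0.67, "ax": 0, "ay": 0, "az": 0, "hand": 10},
  ],
)

```text
clock: 20.75
eef_pos: [380.6, -311.8, 45.5]
tcp_rot: [-3.141, -0.0, 1.472]
contact_force: [-1.0, -1.3, -1.6]
opening: 0.213
grasp_force: 112.6
```

Emit:
drive_tool(
  plan=[
    {"x": 0, "y": 0, "z": 0.01, "ax": 0, "ay": 0, "az": 0, "hand": 10},
    {"x": 0, "y": 0, "z": 0.01, "ax": 0, "ay": 0, "az": 0, "hand": 10},
    {"x": 0, "y": 0, "z": 0.01, "ax": 0, "ay": 0, "az": 0, "hand": 25},
    {"x": 0, "y": 0, "z": 0.01, "ax": 0, "ay": 0, "az": 0, "hand": 40},
    {"x": 0, "y": 0, "z": 0.01, "ax": 0, "ay": 0, "az": 0, "hand": 50},
    {"x": 0, "y": 0, "z": 0.01, "ax": 0, "ay": 0, "az": 0, "hand": 50},
    {"x": 0, "y": 0, "z": 0.01, "ax": 0, "ay": 0, "az": 0, "hand": 50},
    {"x": 0, "y": 0, "z": 0.01, "ax": 0, "ay": 0, "az": 0, "hand": 50},
  ],
  grip_force=30,
)

```text
clock: 21.55
eef_pos: [380.7, -311.8, 45.3]
tcp_rot: [-3.142, -0.0, 1.472]
contact_force: [0.6, 0.1, 0.2]
opening: 0.588
grasp_force: 0.0
```

Emit:
drive_tool(
  plan=[
    {"x": 0, "y": 0, "z": -0.1, "ax": 0, "ay": 0, "az": 0, "hand": 50},
    {"x": 0, "y": 0, "z": -0.5, "ax": 0, "ay": 0, "az": 0, "hand": 50},
    {"x": 0, "y": 0, "z": -1.1, "ax": 0, "ay": 0, "az": 0, "hand": 50},
    {"x": 0, "y": 0, "z": -1.8, "ax": 0, "ay": 0, "az": 0, "hand": 50},
    {"x": 0, "y": 0, "z": -2.5, "ax": 0, "ay": 0, "az": 0, "hand": 50},
    {"x": 0, "y": 0, "z": -2.7, "ax": 0, "ay": 0, "az": 0, "hand": 50},
    {"x": 0, "y": 0, "z": -2.7, "ax": 0, "ay": 0, "az": 0, "hand": 50},
  ],
)

```text
clock: 22.25
eef_pos: [381.5, -312.5, 182.0]
tcp_rot: [3.138, 0.002, 1.472]
contact_force: [0.7, 0.0, -0.9]
opening: 0.587
grasp_force: 0.0
```

Run:
```python
from h import *
c=imaging.camera_info("wrist");st=monitor.sense();im=imaging.grab_frame("wrist").astype(int)
print(st["clock"],st["eef_pos"],st["contact_force"],st["opening"])
R=(im[:,:,0]>140)&(im[:,:,1]<70)&(im[:,:,2]<70)
n,l,s,cen=cv2.connectedComponentsWithStats(R.astype(np.uint8));k=1+np.argmax(s[1:,4]);ys,xs=np.nonzero(l==k);print(s[k])
rc=cv2.minAreaRect(np.c_[xs,ys].astype(np.float32))
print([ray(c,p,72).round(1) for p in cv2.boxPoints(rc)],"was 378.7,-242.2 397.2,-244 388.6,-348.7 367.7,-346.9")
```

```text
22.25 [ 381.52017081 -312.4743323   182.04782334] [ 0.65663091  0.01104779 -0.86573365] 0.5873795734164858
[ 242  116   22  110 2032]
[array([ 368. , -346.7,   72. ]), array([ 379.6, -242.1,   72. ]), array([ 398.3, -243.9,   72. ]), array([ 389. , -348.8,   72. ])] was 378.7,-242.2 397.2,-244 388.6,-348.7 367.7,-346.9
```

The pick is back within 1 mm of where it lay, and the gripper is clear. Handing in.

```bash
python3 -c "
from rig import r
print(r.sign_off())"
```

```text
the job is handed in; nothing more can be done
None
```

The clip is drawn off the spindle and lies flat on the disc about 28 mm from the axis; the pick is back on its rest within about 1 mm of where it was, nothing else was knowingly touched, and the job was handed in at about 22 s (no verdict was returned).

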